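# Shim the rocking laboratory balance

## Task

The laboratory balance rocks because its front-left foot, the red one, is short. With the fingertips, push the orange wedge along the bench, tip first, under that foot until the balance stands level and carried by the wedge, then press down on the blue dot on its opposite corner to check that it no longer rocks, and leave it standing so. Push the wedge only, do not pick it up, do not shove or lift the balance, and leave the other things alone.

Things in the scene. Friction and masses are not known exactly. Their poses are not given: they have to be found in the camera images.
- balance: White laboratory balance, loose, 1.4 to 2.4 kg: housing 180 x 180 mm, underside 32 mm and flat top 72 mm above the origin, round steel pan on top (to 81 mm). Origin: centre of its footprint, at bench height when level; x to its back, y to its left, z up. Domed feet (30 mm spheres) at x, y = +-68 mm; the front-left, red, is 8 mm short: the balance leans about 5 degrees onto it.
- short_foot (a point): Lowest point of the short red front-left foot's dome (radius 15 mm). When the balance is level this point is 8 mm above the bench; when it leans fully the point rests on the bench. In the balance's frame: x = -68, y = +68, z = +8 mm.
- rim (a point): Point on the balance's left side, at the lower edge of the housing beside the short foot: 22 mm outwards (to the balance's +y) from the middle of that foot.
- pad: Blue round dot, 28 mm across, 5 mm thick, fixed on the balance's top at its back-right corner, straight above the back-right foot. Origin at the centre of its underside; its top is 77 mm above the bench when the balance is level. It is rigid: press with about 3 N or more.
- wedge: Orange wedge, loose, 0.1 to 0.16 kg, 120 x 60 mm. Origin under its middle; x from heel to tip. Ramp rises evenly from 1.5 mm at the tip (x = +60) to 21.5 mm (x = -40); then the heel, a block 34 mm tall whose back face (x = -60) is pushed, with 3 to 15 N. The balance is level when the black line, 53 mm behind the tip, lies under its left edge: foot middle 31 mm behind the tip.
- wedge_heel (a point): Centre of the wedge's back face, 15 mm above its underside.
- wedge_tip (a point): Middle of the wedge's thin front edge, on its underside. At the start it lies on the balance's left, 30 to 80 mm short of the middle of the short foot, pointing roughly at it.
- beaker: Bystander, loose: glass beaker, 68 mm across, 85 mm tall; origin at the centre of its underside. Leave it alone.
- cup: Bystander, loose: white cup, 68 mm across, 80 mm tall; origin at the centre of its underside. Leave it alone.
- dish: Bystander, loose: clear covered dish, 80 mm across, 18 mm tall; origin at the centre of its underside. Leave it alone.
- weight: Bystander, loose: brass calibration weight, 32 mm across, 47 mm tall; origin at the centre of its underside. Leave it alone.
- bottle: Bystander, loose: white bottle with red cap, 60 mm across, 160 mm tall; origin at the centre of its underside. Leave it alone.
There are look-alikes about, which are no part of the job. Of the things shaped like the wedge, the orange one is meant.

How it is judged:
On the way, in this order (a step that is already met when the one before it is completed fails the run):
1. the wedge carries the short foot and the balance stands level (within 0.012 rad) (angle between balance's own z axis and vertical below 0.012 rad and contact force between wedge and balance above 0.5 N), for 0.3 s.
2. a finger presses the blue dot with more than 2 N while the balance stays level (angle between balance's own z axis and vertical below 0.012 rad and contact force between the fingers and pad above 2 N), for 0.15 s.
At the end, for the whole second after the job is handed in: The balance stands level within 0.012 rad (0.7 degree), with its short foot carried by the wedge (more than 0.5 N), the wedge flat on the bench, and both at rest, after the blue dot has been pressed with more than 2 N (all of step 1 and angle between wedge's own z axis and vertical below 0.06 rad and height (world z) of wedge below 0.006 m and linear speed of each of wedge, balance below 0.01 m/s); the robot touches nothing.
It fails at once if the wedge is lifted or tipped (height (world z) of wedge above 0.015 m or angle between wedge's own z axis and vertical above 0.25 rad).
It fails at once if the balance is shoved more than 30 mm from its place, or lifted (distance of balance from where it was at the start of the episode above 0.03 m or height (world z) of balance above 0.015 m).
It fails at once if another thing is moved more than 30 mm or knocked over (distance of any of beaker, cup, dish, weight, bottle from where it was at the start of the episode above 0.03 m or angle between any of beaker, cup, dish, weight, bottle's own z axis and vertical above 0.5 rad).
It also fails if it takes over 58 s, if anything falls off the work surface, if the arm or the gripper's body presses on something with over 40 N, if the wrist force passes 120 N, or if a joint passes its speed limit or range.

## Robot

A 6-joint arm with a two-finger parallel gripper is mounted at the origin on the work surface. World frame = base frame: x ahead of the robot, y to its left, z up, the work surface at z = 0. Lengths are in m, angles in rad, forces in N, time in s.
With the tool pointing down it reaches from about 0.25 to 0.725 m from the base axis. Payload 4 kg.
Tool frame: the origin (TCP) lies at the very end of the fingers, on their centre line; the grasp point (between the pads) lies 19 mm behind it; z points along the fingers, y is the line along which they close (so a half turn about z gives the same grasp; the last joint's range is limited). The gripper opens to 85 mm and grips with 20 to 120 N. Pads are 22 mm wide; open, the fingers measure 114 mm over their backs; the gripper's body (76 mm by 85 mm) begins 54 mm behind the grasp point. The pads swing forward as they close: fully open they stand 13 mm farther back than shut.
Start: joints at [1.253, 0.241, 0.005, 1.335, 0, 1.571], TCP at [0.156, 0.475, 0.231] pointing down, gripper open.
Joint ranges: [-2.72, 2.72], [-1.05, 1.87], [-1.09, 1.28], [-1.99, 2.15], [-1.42, 1.44], [-3.14, 3.14]. Speed limits (rad/s): [2.79, 2.79, 3.14, 3.14, 3.14, 3.14].

## Interface

Orientations are given as a unit quaternion [x, y, z, w].
In Python, from workcell import bot, vision, workorder gives the robot as it stands.
- The arm moves only by the shell command python3 -m creep 'ROWS' [OPENING]. ROWS is JSON, a list of rows, each a list of 2 entries, a list of its own where there are three numbers: the shift along the tool's x, y, z in mm, then the turn, a rotation vector about the tool's x, y, z in rad. In form: [[[dx, dy, dz], [wx, wy, wz]], ...]. A call has 1 to 12 rows; each row shifts and turns the commanded pose from where the row before left it, along the tool's axes as they then stand; what a row does not reach is not made up. A row lasts 1/8 s, in which the tool goes at most 62.5 mm and 10.7 degrees, less where a joint would pass 70% of its speed; a pose out of reach is approached as far as the arm can. A call is refused whole if a number of a shift passes 62.5 or a number of a turn 0.188, either way. A call with a gripper value outside its range is refused whole. OPENING is the finger opening in mm, from 0 to 85.4, set as the call begins (- or left out, the last holds). The fingers move at their own pace and stop on an object; the grip force is fixed at half the most. Time passes only in rows, so rows that do not move let the fingers close. It gives the time, the measured TCP pose, the force, the opening and the grip force at its end, in the units of the state.
- bot.get_obs(): the state, without advancing time (a new reading comes with each control period).
- vision.camera(name): name is "scene" or "top" or "wrist"; returns a dict with "image" (384x512x3 uint8, blue, green, red), "z_map" (384x512 float32, m along the optical axis (not along the pixel's ray), 0 where there is no reading), "K" (3x3 intrinsics, pixels), "rvec" (rotation vector, rad) and "tvec" (3), from world to camera coordinates, as OpenCV has them; the wrist camera has in their place "tool_from_camera" (4x4, takes a point from camera to tool coordinates, whose origin is the TCP and whose axes are the flange's). Camera axes: x right, y down, z forward; pixel columns grow to the right and rows downward; lengths in m; the calibration is good to about 2 mm. A picture is of the moment at which its call begins: read the wrist's pose just before it.
- workorder.job_done(): hands the job in; it is judged then, once.
Trained networks look in a picture, given as the dict that the camera call returned (one of the last four; its "shot" number tells which), for a name from the list of things; names that differ only in an ending like _2 or _b are one class to them, and where a whole thing is asked for, a point or a joint stands for the part that bears it (a point fixed in the world has none). Each returns a list of dicts, best first, with "score" (0 to 1); they miss things now and then, are a little off and sometimes report something else, mostly with a low value. They report only what shows in the picture. A call takes as long as a camera call. They do not tell look-alikes from the thing itself.
- vision.spot_in(picture, query): "position" ([column, row] in pixels, amid what is visible of it).
- vision.place_of(picture, query): "position" ([column, row] in pixels: a listed point, or the origin of a listed thing).
The state is a dict: "clock": time; "joint_pos": joint angles; "joint_vel": joint speeds; "tau": joint torques, N m; "eef_pos": TCP position; "tool_rot": TCP orientation; "ft_force": force on the tool from outside, world axes, zero at the start; "ft_torque": the same for the moment, N m; "grip_width": finger opening in m; "grasp_force": force on a finger pad.
Only numpy, scipy, OpenCV 4.12 (cv2) and the standard library are available. Lean on these libraries where they do the work, as an engineer would, in place of code of your own. Each camera call takes 0.05 s, during which the arm holds its last target. There are 200 camera calls.

## Working session

There is one attempt and no reset: what is moved stays moved. The work goes in short steps, Python scripts to look and compute and a shell command to move; the robot and the scene stay as the last step left them, time stands still between calls to the robot, and variables do not carry over. Pictures are saved under pics/ and viewed, at most 10 in all, crops included, and the job is handed in when it is done.

```bash
ls; mkdir -p pics
cat > h.py <<'E'
import numpy as np, cv2
from scipy.spatial.transform import Rotation as R
from workcell import bot, vision, workorder
def world(p,uv,z=None):
    """pixel -> world: with plane height z, or with the z_map"""
    K=p["K"];Rm=cv2.Rodrigues(np.array(p["rvec"],float))[0];t=np.array(p["tvec"],float).ravel()
    d=np.linalg.inv(K)@np.array([uv[0],uv[1],1.])
    c=-Rm.T@t; dw=Rm.T@d
    if z is None: s=p["z_map"][int(round(uv[1])),int(round(uv[0]))]
    else: s=(z-c[2])/dw[2]
    return c+s*dw
E
python3 - <<'E'
from h import *
o=bot.get_obs();print(o["eef_pos"],o["tool_rot"],R.from_quat(o["tool_rot"]).as_matrix().round(2))
ims=[]
for n in("top","scene"):
    p=vision.camera(n);cv2.imwrite(f"pics/{n}0.png",p["image"])
    np.savez(f"{n}0.npz",**{k:p[k] for k in("image","z_map","K","rvec","tvec")})
    for q,z in(("balance",0),("short_foot",0),("rim",.03),("pad",.072),("wedge",0),("wedge_heel",.015),("wedge_tip",0),("beaker",0),("cup",0),("dish",0),("weight",0),("bottle",0)):
        for r in vision.place_of(p,q)[:3]: print(n,q,round(r["score"],2),np.round(r["position"]),world(p,r["position"],z).round(3))
E
```

```text
pics
[0.15605927 0.47435818 0.23041263] [ 1.58237890e-01  9.87400463e-01 -1.03537286e-03 -1.53101827e-04] [[-0.95  0.31 -0.  ]
 [ 0.31  0.95 -0.  ]
 [-0.   -0.   -1.  ]]
top balance 0.58 [276. 194.] [ 0.546 -0.122  0.   ]
top short_foot 0.69 [251. 217.] [ 0.479 -0.05   0.   ]
top short_foot 0.45 [187. 131.] [0.736 0.135 0.   ]
top rim 0.89 [248. 216.] [ 0.479 -0.04   0.03 ]
top pad 0.54 [303. 174.] [ 0.592 -0.195  0.072]
top wedge 0.8 [206. 210.] [0.5   0.079 0.   ]
top wedge 0.78 [186. 265.] [0.345 0.14  0.   ]
top wedge 0.63 [135. 183.] [0.582 0.288 0.   ]
top wedge_heel 0.7 [186. 208.] [0.508 0.138 0.015]
top wedge_heel 0.64 [152. 181.] [0.585 0.235 0.015]
top wedge_heel 0.59 [172. 281.] [0.301 0.176 0.015]
top wedge_tip 0.95 [115. 188.] [0.569 0.346 0.   ]
top wedge_tip 0.78 [202. 247.] [0.394 0.094 0.   ]
top wedge_tip 0.65 [226. 212.] [0.495 0.022 0.   ]
top beaker 0.73 [144. 132.] [0.733 0.263 0.   ]
top beaker 0.28 [348. 252.] [ 0.372 -0.326  0.   ]
top cup 0.84 [351. 253.] [ 0.372 -0.336  0.   ]
top dish 0.57 [366. 207.] [ 0.502 -0.382  0.   ]
top dish 0.33 [245. 217.] [ 0.4
[... 446 characters left out ...]
8. 204.] [0.291 0.176 0.015]
scene wedge_heel 0.7 [348. 276.] [0.593 0.221 0.015]
scene wedge_heel 0.61 [339. 239.] [0.509 0.145 0.015]
scene wedge_tip 0.9 [407. 310.] [0.581 0.339 0.   ]
scene wedge_tip 0.89 [352. 217.] [0.398 0.112 0.   ]
scene wedge_tip 0.77 [300. 221.] [0.499 0.028 0.   ]
scene beaker 0.63 [320. 337.] [0.734 0.258 0.   ]
scene beaker 0.39 [243. 204.] [ 0.538 -0.13   0.   ]
scene cup 0.88 [236. 160.] [ 0.376 -0.332  0.   ]
scene dish 0.67 [195. 168.] [ 0.499 -0.384  0.   ]
scene dish 0.4 [131. 185.] [ 0.688 -0.436  0.   ]
scene weight 0.93 [262. 302.] [0.745 0.134 0.   ]
scene weight 0.69 [316. 230.] [0.501 0.078 0.   ]
scene bottle 0.63 [131. 185.] [ 0.688 -0.437  0.   ]
```

Run:
```python
import cv2,numpy as np
a=cv2.imread("pics/top0.png")[120:300,90:330];cv2.imwrite("pics/topc.png",cv2.resize(a,None,fx=3.3,fy=3.3,interpolation=cv2.INTER_CUBIC))
```

```text
(no output)
```

View pics/topc.png

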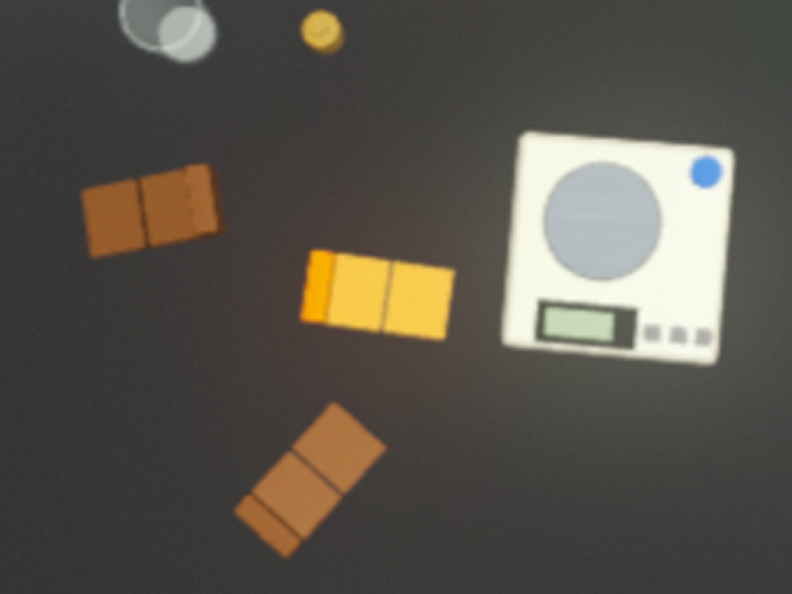

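View pics/scene0.png

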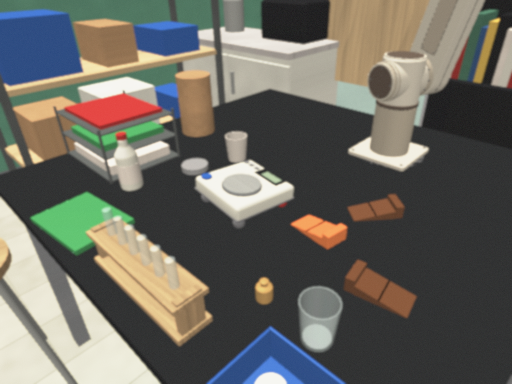

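The pictures show the orange wedge at top pixel (206,210), scene (316,232). Two brown look-alikes are at top (186,265) and (135,183), which are dark brown in the scene at (375,209) and (380,288). I choose the orange one; its tip faces the balance, whose display is on the front (-x) side. The blue dot is at top (303,174).

```bash
python3 -m creep '[[[-50,-32,0],[0,0,0]],[[-50,-32,0],[0,0,0]],[[-50,-32,0],[0,0,0]],[[-50,-32,0],[0,0,0]],[[-50,-32,0],[0,0,0]],[[-50,-32,0],[0,0,0]],[[-50,-32,0],[0,0,0]],[[-40,-28,0],[0,0,0]]]' 25; python3 -m creep '[[[0,0,0],[0,0,0.17]],[[0,0,0],[0,0,0.17]],[[0,0,0],[0,0,0.17]],[[0,0,0],[0,0,0.17]],[[0,0,0],[0,0,0.17]],[[0,0,0],[0,0,0.17]],[[0,0,0],[0,0,0.17]],[[0,0,0],[0,0,0.17]],[[0,0,0],[0,0,0]]]'
cat >> h.py <<'E'
def wrist():
    o=bot.get_obs();p=vision.camera("wrist")
    T=np.eye(4);T[:3,:3]=R.from_quat(o["tool_rot"]).as_matrix();T[:3,3]=o["eef_pos"]
    M=np.linalg.inv(T@p["tool_from_camera"]); p["rvec"]=cv2.Rodrigues(M[:3,:3])[0];p["tvec"]=M[:3,3]
    return o,p
E
python3 - <<'E'
from h import *
o,p=wrist();cv2.imwrite("pics/w1.png",p["image"]);print(p["tool_from_camera"].round(3));print(o["eef_pos"],o["joint_pos"],o["ft_force"],R.from_quat(o["tool_rot"]).as_matrix().round(3))
for q,z in(("short_foot",0),("rim",.03),("pad",.072),("wedge",0),("wedge_heel",.015),("wedge_tip",0)):
    for r in vision.place_of(p,q)[:3]: print(q,round(r["score"],2),np.round(r["position"]),world(p,r["position"],z).round(3))
E
```

```text
clock: 2.3
eef_pos: [0.4493, 0.1118, 0.2315]
tool_rot: [0.159, 0.987, 0.0, 0.0]
ft_force: [0.8, 1.1, -0.0]
grip_width: 0.0247
grasp_force: 0.0
clock: 3.42
eef_pos: [0.448, 0.1137, 0.2314]
tool_rot: [0.743, 0.669, 0.0, 0.0]
ft_force: [0.2, 0.2, 0.0]
grip_width: 0.025
grasp_force: 0.0
[[-0.    -0.953 -0.304  0.078]
 [ 1.    -0.    -0.     0.   ]
 [ 0.    -0.304  0.953 -0.143]
 [ 0.     0.     0.     1.   ]]
[0.44797054 0.11373417 0.23135202] [ 2.48608280e-01  1.65725115e-01 -8.92794380e-02  1.31568441e+00
  3.95289285e-05  1.92444673e+00] [0.15835886 0.22604489 0.00899363] [[ 0.105  0.994  0.   ]
 [ 0.994 -0.105  0.   ]
 [ 0.     0.    -1.   ]]
pad 0.43 [308. 178.] [0.495 0.107 0.072]
wedge 0.8 [165. 148.] [0.344 0.141 0.   ]
wedge 0.68 [307. 182.] [0.504 0.082 0.   ]
wedge_heel 0.88 [117. 117.] [0.303 0.181 0.015]
wedge_heel 0.87 [387.  42.] [0.59  0.224 0.015]
wedge_heel 0.74 [315. 131.] [0.514 0.143 0.015]
wedge_tip 0.78 [210. 178.] [0.39  0.099 0.   ]
wedge_tip 0.64 [304. 228.] [0.497 0.023 0.   ]
```

View pics/w1.png

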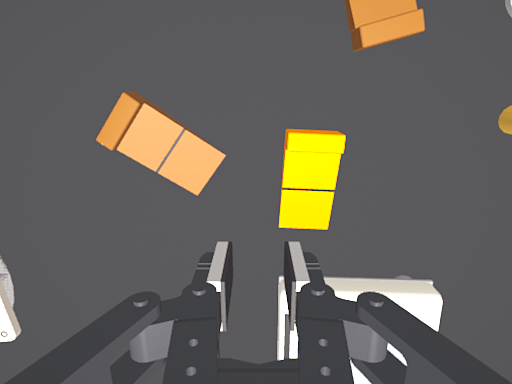

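The view shows the orange wedge at (310,180), heel up-image and tip edge at row 228. The balance's left-front corner is near (278,278), and the brown look-alikes are at (165,148) and (387,20). I'll fit wedge and balance silhouettes next.

```bash
cat >> h.py <<'E'
from scipy.optimize import minimize
WP=np.array([[x,y,z] for x,zs in((60,(0,1.5)),(-40,(0,21.5,34)),(-60,(0,34))) for y in(-30,30) for z in zs])/1e3
BP=np.array([[x,y,z] for x in(-90,90) for y in(-90,90) for z in(32,72)])/1e3
lean=R.from_rotvec(np.radians(4.85)*np.array([-1,-1,0])/2**.5).as_matrix() # toward (-x,+y)
def proj(p,P): return cv2.projectPoints(np.ascontiguousarray(P),np.array(p["rvec"],float),np.array(p["tvec"],float),p["K"],None)[0][:,0]
def fit(p,mask,P,x0,tilt=np.eye(3),z0=0):
    m=cv2.GaussianBlur(mask.astype(np.float32),(0,0),1.0)
    def cost(v):
        Q=P@tilt.T@R.from_euler("z",v[2]).as_matrix().T+[v[0],v[1],z0]
        h=cv2.convexHull(proj(p,Q).astype(np.float32))
        a=np.zeros(mask.shape,np.uint8);cv2.fillConvexPoly(a,np.round(h*16).astype(int),255,cv2.LINE_AA,4)
        return np.abs(cv2.GaussianBlur(a/np.float32(255),(0,0),1.0)-m).sum()
    S=np.array(x0)+np.vstack([np.zeros(3),np.diag([.01,.01,.1])])
    for _ in range(3):
        r=minimize(cost,S[0],method="Nelder-Mead",options=dict(initial_simplex=S,xatol=1e-5,fatol=1e-3));S=r.x+np.vstack([np.zeros(3),np.diag([-.005,.005,-.05])])
    return r.x,r.fun/mask.sum()
def omask(p,x0,x1,y0,y1):
    h=cv2.cvtColor(p["image"],cv2.COLOR_BGR2HSV);m=(h[...,1]>130)&(h[...,2]>110)&(h[...,0]<40)
    k=np.zeros_like(m);k[y0:y1,x0:x1]=m[y0:y1,x0:x1];return k
E
python3 - <<'E'
from h import *
o,p=wrist();m=omask(p,265,352,115,240);print(m.sum());w=fit(p,m,WP,[.503,.08,-1.68]);print("wrist wedge",w)
t=dict(np.load("top0.npz"));m=omask(t,175,232,190,230);print(m.sum());print("top wedge",fit(t,m,WP,[.503,.08,-1.68]))
g=t["image"].copy();hsv=cv2.cvtColor(g,cv2.COLOR_BGR2HSV)
b=(g.max(2)>150);b[:, :235]=0;b[:,325:]=0;b[:150]=0;b[240:]=0
b=cv2.morphologyEx(b.astype(np.uint8),cv2.MORPH_CLOSE,np.ones((25,25)));print(b.sum())
# lean rotates about the diagonal feet: origin shift small
for z0 in(0,):
  r=fit(t,b>0,BP,[.546,-.12,-.05],lean,z0);print("top balance",r)
  v=r[0];A=R.from_euler("z",v[2]).as_matrix()@lean
  for n,q in(("foot",[-.068,.068,.008]),("diagfoot",[.068,.068,0]),("rim",[-.068,.09,.032]),("pad",[.068,-.068,.077])): print(n,(A@q+[v[0],v[1],z0]).round(4))
uv=[303,174];print("pad px",world(t,uv,.08))
h=cv2.cvtColor(t["image"],cv2.COLOR_BGR2HSV);bl=(h[...,0]>95)&(h[...,0]<125)&(h[...,1]>120)&(h[...,2]>80);bl[:150]=0;bl[220:]=0;bl[:,:280]=0;bl[:,330:]=0
ys,xs=np.nonzero(bl);print(len(xs),xs.mean(),ys.mean(),world(t,[xs.mean(),ys.mean()],.085))
E
```

```text
5383
wrist wedge (array([ 0.50328374,  0.08361931, -1.71728471]), np.float64(0.05373997540361439))
1002
top wedge (array([ 0.50307829,  0.08452008, -1.72405014]), np.float64(0.020995086776520202))
4318
top balance (array([ 0.54114277, -0.12604661, -0.1088763 ]), np.float64(0.04411606393295507))
foot [ 4.807e-01 -5.080e-02 -2.000e-04]
diagfoot [ 0.6161 -0.0658  0.    ]
rim [ 0.4819 -0.0274  0.0224]
pad [ 0.5971 -0.1957  0.0849]
pad px [ 0.59150316 -0.19385936  0.08      ]
50 303.6 171.6 [ 0.59742075 -0.19508882  0.085     ]
```

```bash
python3 -m creep '[[[33,31,0],[0,0,0]],[[33,31,0],[0,0,0.043]],[[0,0,40],[0,0,0]],[[0,0,40],[0,0,0]],[[0,0,40],[0,0,0]],[[0,0,40],[0,0,0]],[[0,0,30],[0,0,0]],[[0,0,15],[0,0,0]],[[0,0,10],[0,0,0]],[[0,0,0],[0,0,0]],[[0,0,0],[0,0,0]]]'
python3 - <<'E'
from h import *
o,p=wrist();a=R.from_quat(o["tool_rot"]).as_matrix();print(o["eef_pos"],a.round(3));print("foot along -x, lat:",a.T@(np.array([.4807,-.0508,0])-o["eef_pos"]),"back face:",a.T@(np.array([.5122,.1433,0])-o["eef_pos"]))
cv2.imwrite("pics/w2.png",p["image"])
E
```

```text
clock: 5.2
eef_pos: [0.5176, 0.173, 0.0174]
tool_rot: [0.758, 0.652, 0.001, 0.0]
ft_force: [-0.1, -0.1, 0.4]
grip_width: 0.0246
grasp_force: 0.0
[0.51763074 0.17304621 0.01743817] [[ 0.149  0.989  0.002]
 [ 0.989 -0.149  0.001]
 [ 0.001  0.002 -1.   ]]
foot along -x, lat: [-0.226869   -0.00311093  0.01720105] back face: [-0.03024145 -0.00096022  0.01740553]
```

View pics/w2.png

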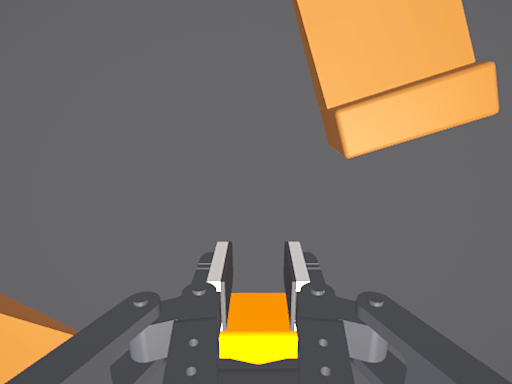

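The wedge heel is centred ahead of the two fingers at (258,320), and the brown look-alike is clear. Lower a bit and push.

```bash
python3 -m creep '[[[0,0,7],[0,0,0]],[[-8,0,0],[0,0,0]],[[-8,0,0],[0,0,0]],[[-8,0,0],[0,0,0]],[[-8,0,0],[0,0,0]],[[-8,0,0],[0,0,0]],[[-8,0,0],[0,0,0]],[[-8,0,0],[0,0,0]],[[-8,0,0],[0,0,0]],[[-8,0,0],[0,0,0]],[[-8,0,0],[0,0,0]],[[0,0,0],[0,0,0]]]'
cat > st.py <<'E'
from h import *
import sys
o=bot.get_obs();a=R.from_quat(o["tool_rot"]).as_matrix();print(o["clock"],o["eef_pos"].round(4),np.round(o["ft_force"],1),"foot",(a.T@(np.array([.4807,-.0508,0])-o["eef_pos"])).round(4))
t=vision.camera("top");m=omask(t,170,255,190,240);print(m.sum());w=fit(t,m,WP,[o["eef_pos"][0]-.01,o["eef_pos"][1]-.071,-1.72]);v=w[0]
d=np.array([np.cos(v[2]),np.sin(v[2])]);tip=v[:2]+.06*d;f=np.array([.4807,-.0508])-tip
print("wedge",v.round(4),w[1],"foot ahead of tip",(f@d).round(4),"lat",(f@[-d[1],d[0]]).round(4))
g=t["image"];b=(g.max(2)>150)&(cv2.cvtColor(g,cv2.COLOR_BGR2HSV)[...,1]<120);b[:, :235]=0;b[:,325:]=0;b[:150]=0;b[240:]=0
b=cv2.morphologyEx(b.astype(np.uint8),cv2.MORPH_CLOSE,np.ones((25,25)))
for n,l in(("lean",lean),("level",np.eye(3))): print(n,fit(t,b>0,BP,[.541,-.126,-.109],l))
cv2.imwrite(f"pics/t_{o['clock']:.2f}.png",cv2.resize(g[150:245,150:330],None,fx=4,fy=4,interpolation=cv2.INTER_CUBIC))
# plane of the top face from depth
K=t["K"];ys,xs=np.nonzero(cv2.erode(b,np.ones((9,9))));P=np.array([world(t,[x,y]) for x,y in zip(xs,ys)])
P=P[(P[:,2]>.06)]
n=np.linalg.lstsq(np.c_[P[:,:2],np.ones(len(P))],P[:,2],rcond=None)[0];
for _ in range(5):
    r=P[:,2]-np.c_[P[:,:2],np.ones(len(P))]@n;k=np.abs(r-np.median(r))<.003;n=np.linalg.lstsq(np.c_[P[k,:2],np.ones(k.sum())],P[k,2],rcond=None)[0];
print("top-plane slope",n[:2].round(4),k.sum())
E
python3 st.py
```

```text
clock: 6.75
eef_pos: [0.5044, 0.0928, 0.0092]
tool_rot: [0.758, 0.652, -0.0, 0.0]
ft_force: [-0.3, -1.2, 0.2]
grip_width: 0.0251
grasp_force: 0.0
6.75 [0.5044 0.0928 0.0092] [-0.3 -1.2  0.2] foot [-0.1455 -0.0019  0.0093]
787
wedge [ 0.494   0.0248 -1.7193] 0.2613765033106337 foot ahead of tip 0.0167 lat -0.002
lean (array([ 0.54051536, -0.12645882, -0.10762885]), np.float64(0.04319581220682813))
level (array([ 0.5368489 , -0.12160851, -0.09688839]), np.float64(0.03945539177827811))
top-plane slope [-0.0008  0.0181] 929
```

```bash
python3 -m creep '[[[-5,0,0],[0,0,0]],[[-5,0,0],[0,0,0]],[[-5,0,0],[0,0,0]],[[-5,0,0],[0,0,0]],[[-5,0,0],[0,0,0]],[[-5,0,0],[0,0,0]],[[-5,0,0],[0,0,0]],[[0,0,0],[0,0,0]]]'
python3 - <<'E'
from h import *
o=bot.get_obs();print(o["ft_force"])
p=vision.camera("scene");a=p["image"][150:260,180:360];b=np.load("scene0.npz")["image"][150:260,180:360]
cv2.imwrite("pics/s1.png",np.vstack([cv2.resize(x,None,fx=2.7,fy=2.7,interpolation=cv2.INTER_CUBIC) for x in(b,a)]))
E
python3 st.py
```

```text
clock: 7.8
eef_pos: [0.5001, 0.0597, 0.0096]
tool_rot: [0.758, 0.652, 0.001, -0.0]
ft_force: [0.8, 3.1, 0.3]
grip_width: 0.025
grasp_force: 2.1
[0.83844204 3.08447117 0.34301376]
7.85 [0.5001 0.0597 0.0096] [ 2.6  4.6 -0.1] foot [-0.1121 -0.0028  0.0094]
500
wedge [ 0.4894 -0.007  -1.7175] 0.9727886962890625 foot ahead of tip -0.0154 lat -0.0022
lean (array([ 0.54170181, -0.12763696, -0.10594054]), np.float64(0.039577473602716046))
level (array([ 0.53878444, -0.12342846, -0.09628934]), np.float64(0.036680486515890925))
top-plane slope [-0.0356  0.0497] 862
```

View pics/s1.png

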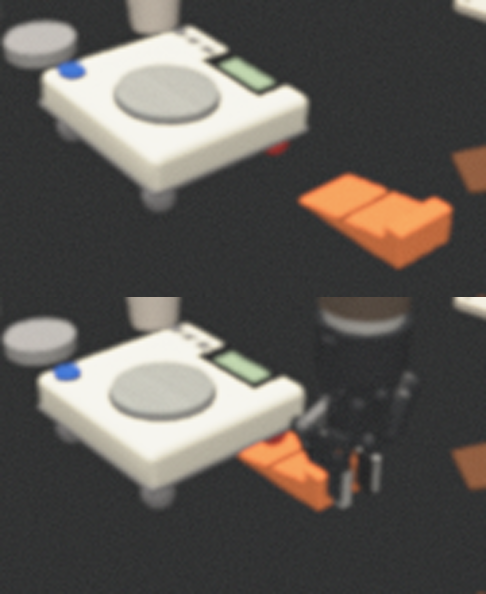

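The lower crop shows the wedge under the red foot, with the black line still a little outside the balance's left edge. I'll push on and estimate the tilt from the scene silhouette, calibrated on the first picture.

```bash
python3 -m creep '[[[-4,0,0],[0,0,0]],[[-4,0,0],[0,0,0]],[[-2,0,0],[0,0,0]],[[0,0,0],[0,0,0]],[[0,0,0],[0,0,0]]]'
cat > tilt.py <<'E'
from h import *
# pad, corners: joint fit of balance pose incl. tilt, top + scene silhouettes
def bmask(p,x0,x1,y0,y1,n):
    g=p["image"];h=cv2.cvtColor(g,cv2.COLOR_BGR2HSV)
    b=(g.max(2)>(150 if n=="top" else 125))&((h[...,1]<70)|((h[...,0]>95)&(h[...,0]<125)));k=np.zeros(b.shape,np.uint8);k[y0:y1,x0:x1]=b[y0:y1,x0:x1]
    N,l,s,_=cv2.connectedComponentsWithStats(k);k=(l==1+s[1:,4].argmax()).astype(np.uint8)
    c=cv2.findContours(k,0,2)[0][0];k[:]=0;cv2.fillPoly(k,[c],1);return k
def tilt(ps):
    M=[(p,cv2.GaussianBlur(bmask(p,*bx,n).astype(np.float32),(0,0),1)) for p,bx,n in ps]
    def cost(v):
        th=v[3];A=R.from_euler("z",v[2]).as_matrix()@R.from_rotvec(th*np.array([-1,-1,0])/2**.5).as_matrix();c=0
        for p,m in M:
            a=np.zeros(m.shape,np.uint8);cv2.fillConvexPoly(a,np.round(cv2.convexHull(proj(p,BP@A.T+[v[0],v[1],0]).astype(np.float32))*16).astype(int),255,cv2.LINE_AA,4)
            c+=np.abs(cv2.GaussianBlur(a/np.float32(255),(0,0),1)-m).sum()/m.sum()
        return c
    best=None
    for t0 in(0,.08):
        x=np.array([.541,-.126,-.105,t0])
        for _ in range(3): r=minimize(cost,x,method="Nelder-Mead",options=dict(initial_simplex=x+np.vstack([np.zeros(4),np.diag([.005,.005,.05,.04])]),xatol=1e-5,fatol=1e-5));x=r.x
        if best is None or r.fun<best.fun: best=r
    return best.x.round(4),round(best.fun,4)
SB=(190,296,155,222);TB=(235,325,150,240)
s0,t0=[dict(np.load(n+"0.npz")) for n in("scene","top")]
s,t=vision.camera("scene"),vision.camera("top")
print("start scene",tilt([(s0,SB,"scene")]),"both",tilt([(s0,SB,"scene"),(t0,TB,"top")]))
print("now scene",tilt([(s,SB,"scene")]),"both",tilt([(s,SB,"scene"),(t,TB,"top")]))
o=bot.get_obs();a=R.from_quat(o["tool_rot"]).as_matrix();print(o["clock"],o["eef_pos"].round(4),np.round(o["ft_force"],1),"foot",(a.T@(np.array([.4807,-.0508,0])-o["eef_pos"])).round(4))
cv2.imwrite("pics/s_%.2f.png"%o["clock"],np.vstack([cv2.resize(x["image"][155:245,190:350],None,fx=4,fy=4,interpolation=cv2.INTER_CUBIC) for x in[s]]))
# wedge line vs balance left edge
E
python3 tilt.py; ls pics
```

```text
clock: 8.52
eef_pos: [0.498, 0.0497, 0.0093]
tool_rot: [0.758, 0.652, 0.0, -0.0]
ft_force: [1.0, 5.6, -0.9]
grip_width: 0.0252
grasp_force: 2.5
start scene (array([ 0.5378, -0.1382, -0.0698,  0.1289]), np.float64(0.1106)) both (array([ 0.5383, -0.1256, -0.1009,  0.05  ]), np.float64(0.1852))
now scene (array([ 0.5357, -0.1359, -0.0896,  0.0209]), np.float64(0.121)) both (array([ 0.5384, -0.1264, -0.1067, -0.0028]), np.float64(0.191))
8.625 [0.4981 0.0497 0.0093] [ 0.6  4.7 -0.8] foot [-0.1019 -0.0022  0.0092]
s1.png
s_8.62.png
scene0.png
t_6.75.png
t_7.85.png
top0.png
topc.png
w1.png
w2.png
```

```bash
python3 -m creep '[[[10,0,0],[0,0,0]],[[30,0,0],[0,0,0]],[[30,0,0],[0,0,0]],[[0,0,-40],[0,0,0]],[[0,0,-40],[0,0,0]],[[0,0,-40],[0,0,0]],[[0,0,-40],[0,0,0]],[[0,0,0],[0,0,0]],[[0,0,0],[0,0,0]]]'
cat > wl.py <<'E'
from h import *
o,p=wrist();print(o["eef_pos"]);cv2.imwrite("pics/w_%.2f.png"%o["clock"],p["image"])
t=vision.camera("top");cv2.imwrite("pics/t_%.2f.png"%o["clock"],t["image"])
g=cv2.cvtColor(p["image"],cv2.COLOR_BGR2HSV)
for q,z in(("wedge_heel",.015),("pad",.077),("rim",.032)):
    for n,c in(("w",p),("t",t)):
        for r in vision.place_of(c,q)[:2]: print(n,q,round(r["score"],2),np.round(r["position"]),world(c,r["position"],z).round(4))
E
python3 wl.py; ls pics
```

```text
clock: 9.75
eef_pos: [0.5078, 0.118, 0.1687]
tool_rot: [0.758, 0.652, -0.001, 0.0]
ft_force: [-1.0, 0.1, 0.1]
grip_width: 0.0247
grasp_force: 0.0
[0.5078115  0.11797592 0.16868229]
w wedge_heel 0.65 [336.  40.] [0.5896 0.2243 0.015 ]
w wedge_heel 0.64 [256. 255.] [0.494 0.038 0.015]
t wedge_heel 0.56 [219. 212.] [0.4932 0.0425 0.015 ]
w pad 0.51 [260. 295.] [0.497  0.0335 0.077 ]
t pad 0.56 [305. 172.] [ 0.597  -0.1987  0.077 ]
t pad 0.16 [363. 206.] [ 0.5024 -0.3549  0.077 ]
w rim 0.87 [258. 320.] [ 0.4859 -0.027   0.032 ]
t rim 0.62 [248. 215.] [ 0.4835 -0.0402  0.032 ]
t rim 0.22 [275. 197.] [ 0.534  -0.1179  0.032 ]
s1.png
s_8.62.png
scene0.png
t_6.75.png
t_7.85.png
t_9.75.png
top0.png
topc.png
w1.png
w2.png
w_9.75.png
```

```bash
python3 - <<'E'
import cv2,numpy as np
a=cv2.imread("pics/w_9.75.png")[230:384,170:350];b=cv2.imread("pics/t_9.75.png")[165:240,195:330]
a=cv2.resize(a,(630,539),interpolation=cv2.INTER_CUBIC)
cv2.imwrite("pics/c1.png",a)
E
python3 tilt.py
```

```text
start scene (array([ 0.5378, -0.1382, -0.0698,  0.1289]), np.float64(0.1106)) both (array([ 0.5383, -0.1256, -0.1009,  0.05  ]), np.float64(0.1852))
now scene (array([ 0.5382, -0.1384, -0.0733,  0.0513]), np.float64(0.1133)) both (array([ 0.5383, -0.1274, -0.1055,  0.0035]), np.float64(0.1944))
10.25 [0.5083 0.1183 0.169 ] [-0.1  0.3 -0.1] foot [-0.1712 -0.002   0.1691]
```

View pics/c1.png

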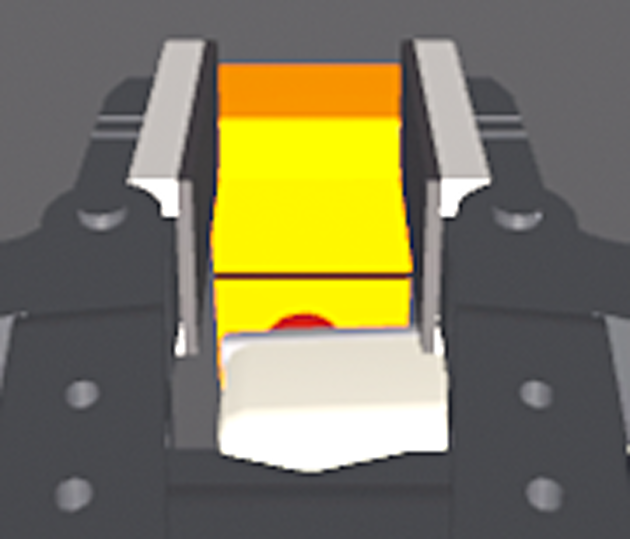

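The line crosses at crop row 273 (full (260,308)). The housing's lower left edge is at crop row 333 (full (256,325)), with the red foot just outside it at (302,320).

Run:
```python
from h import *
o,p=wrist();a=R.from_quat(o["tool_rot"]).as_matrix()
f=lambda u,v,z:(a.T@(world(p,[170+u/3.5,230+v/3.5],z)-o["eef_pos"])*1000).round(1)
print("line",f(315,273,.0121),"edge",f(302,333,.032),f(302,333,.029),"backtop",f(310,63,0),f(310,118,.034))
```

```text
line [-146.4    2.5  156.9] edge [-152.4   -1.5  137. ] [-154.9   -1.5  140. ] backtop [-80.6   0.9 169. ] [-79.9   0.9 135. ]
```

```bash
python3 -m creep '[[[0,0,40],[0,0,0]],[[0,0,40],[0,0,0]],[[0,0,40],[0,0,0]],[[0,0,40],[0,0,0]],[[-30,0,0],[0,0,0]],[[-30,0,0],[0,0,0]],[[-6,0,0],[0,0,0]],[[-3,0,0],[0,0,0]],[[-3,0,0],[0,0,0]],[[-3,0,0],[0,0,0]],[[-1,0,0],[0,0,0]],[[0,0,0],[0,0,0]]]'
python3 -m creep '[[[10,0,0],[0,0,0]],[[30,0,0],[0,0,0]],[[36,0,0],[0,0,0]],[[0,0,-40],[0,0,0]],[[0,0,-40],[0,0,0]],[[0,0,-40],[0,0,0]],[[0,0,-40],[0,0,0]],[[0,0,0],[0,0,0]],[[0,0,0],[0,0,0]]]'
python3 wl.py;python3 - <<'E'
import cv2,numpy as np,glob,os
f=max(glob.glob("pics/w_*"),key=os.path.getmtime);print(f)
cv2.imwrite("pics/c2.png",cv2.resize(cv2.imread(f)[230:384,170:350],(630,539),interpolation=cv2.INTER_CUBIC))
E
python3 tilt.py
```

```text
clock: 11.8
eef_pos: [0.4982, 0.0469, 0.0099]
tool_rot: [0.757, 0.653, 0.003, -0.002]
ft_force: [0.3, 8.8, 0.4]
grip_width: 0.0248
grasp_force: 4.4
clock: 12.92
eef_pos: [0.5081, 0.1186, 0.1689]
tool_rot: [0.758, 0.652, -0.0, 0.0]
ft_force: [-0.8, 0.1, -0.2]
grip_width: 0.025
grasp_force: 0.0
[0.50810183 0.11857091 0.16891775]
w wedge_heel 0.77 [ 20. 144.] [0.2987 0.1825 0.015 ]
w wedge_heel 0.67 [338.  42.] [0.5914 0.2237 0.015 ]
t wedge_heel 0.68 [220. 210.] [0.4986 0.0404 0.015 ]
t pad 0.45 [307. 170.] [ 0.6022 -0.2051  0.077 ]
t rim 0.57 [248. 216.] [ 0.4821 -0.0408  0.032 ]
t rim 0.53 [378. 142.] [ 0.6849 -0.4163  0.032 ]
pics/w_12.93.png
start scene (array([ 0.5378, -0.1382, -0.0698,  0.1289]), np.float64(0.1106)) both (array([ 0.5383, -0.1256, -0.1009,  0.05  ]), np.float64(0.1852))
now scene (array([ 0.5376, -0.1381, -0.0694,  0.0375]), np.float64(0.1085)) both (array([ 0.5387, -0.1272, -0.0902, -0.0168]), np.float64(0.19))
13.425 [0.5083 0.1183 0.169 ] [-0.3 -0.1  0.3] foot [-0.1712 -0.0019  0.169 ]
```

View pics/c2.png

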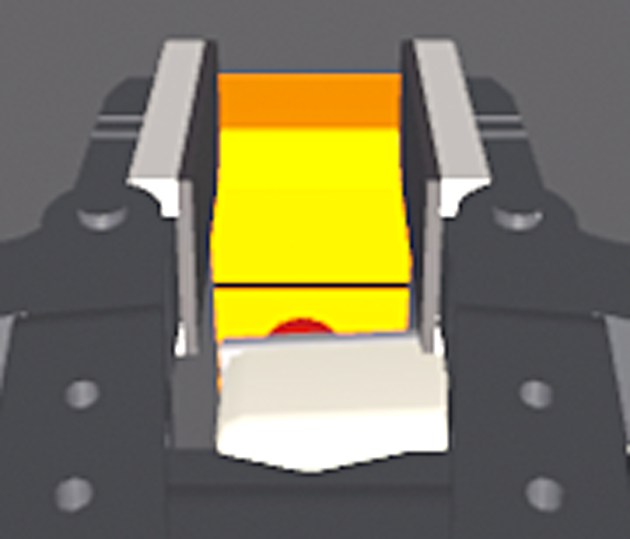

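The line moved to crop row 285 while the edge is at about row 339, so roughly 4 mm remain. Push a bit further, and allow for the lag.

```bash
python3 -m creep '[[[0,0,40],[0,0,0]],[[0,0,40],[0,0,0]],[[0,0,40],[0,0,0]],[[0,0,40],[0,0,0]],[[-30,0,0],[0,0,0]],[[-30,0,0],[0,0,0]],[[-9,0,0],[0,0,0]],[[-4,0,0],[0,0,0]],[[-3,0,0],[0,0,0]],[[-3,0,0],[0,0,0]],[[0,0,0],[0,0,0]],[[0,0,0],[0,0,0]]]'
```

```text
clock: 14.92
eef_pos: [0.4972, 0.0436, 0.0096]
tool_rot: [0.757, 0.653, 0.002, -0.002]
ft_force: [-0.2, 8.0, -0.6]
grip_width: 0.0254
grasp_force: 3.6
```

```bash
python3 -m creep '[[[10,0,0],[0,0,0]],[[30,0,0],[0,0,0]],[[39,0,0],[0,0,0]],[[0,0,-40],[0,0,0]],[[0,0,-40],[0,0,0]],[[0,0,-40],[0,0,0]],[[0,0,-40],[0,0,0]],[[0,0,0],[0,0,0]],[[0,0,0],[0,0,0]]]'
python3 - <<'E'
from h import *
o,p=wrist();cv2.imwrite("pics/w_15.png",p["image"]);a=R.from_quat(o["tool_rot"]).as_matrix()
for f in("w_9.75","w_12.93","w_15"):
    im=cv2.imread(f"pics/{f}.png").astype(float)
    for u in(240,268,278):
        c=im[295:340,u-2:u+3].mean(1);v=np.arange(295,340)
        dk=np.clip(120-c[:,2],0,None);L=(dk*v).sum()/max(dk.sum(),1e-6)
        b=c[:,0];i=np.argmax((b>90)&(v>L+4)); E=v[i]-1+(90-b[i-1])/(b[i]-b[i-1])
        print(f,u,"line",round(L,1),"edge",round(E,1),"gap mm",((a.T@(world(p,[u,L],.0121)-world(p,[u,E],.032)))[0]*1000).round(1))
E
cat >/dev/null
python3 - <<'E'
import cv2
cv2.imwrite("pics/c3.png",cv2.resize(cv2.imread("pics/w_15.png")[230:384,170:350],(630,539),interpolation=cv2.INTER_CUBIC))
E
```

```text
clock: 16.05
eef_pos: [0.5082, 0.1187, 0.1691]
tool_rot: [0.758, 0.652, -0.0, 0.0]
ft_force: [-0.5, 0.1, -0.8]
grip_width: 0.025
grasp_force: 0.0
w_9.75 240 line 308.0 edge 324.1 gap mm 4.7
w_9.75 268 line 308.0 edge 323.0 gap mm 3.3
w_9.75 278 line 308.0 edge 322.7 gap mm 2.9
w_12.93 240 line 311.0 edge 325.7 gap mm 2.8
w_12.93 268 line 311.0 edge 324.6 gap mm 1.5
w_12.93 278 line 311.0 edge 324.1 gap mm 0.8
w_15 240 line 314.0 edge 328.7 gap mm 2.7
w_15 268 line 314.0 edge 327.3 gap mm 0.9
w_15 278 line 314.0 edge 326.6 gap mm 0.1
```

View pics/c3.png

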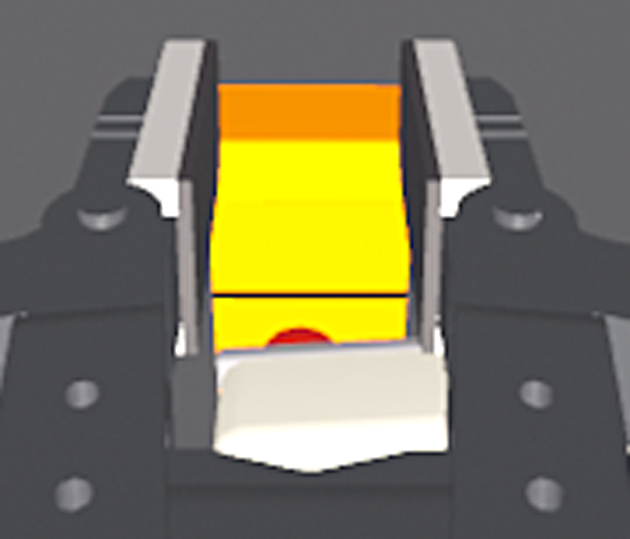

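The red foot (302,335) sits on the ramp. On the last push the balance's edge moved along with the line (327 vs 314), so it is at its level seat within about 1.5 mm. Next comes locating the blue dot.

Run:
```python
from h import *
o=bot.get_obs();a=R.from_quat(o["tool_rot"]).as_matrix()
t,s=vision.camera("top"),vision.camera("scene")
for n,p,(x0,x1,y0,y1) in(("top",t,(285,325,155,200)),("scene",s,(190,230,160,200)),("top0",dict(np.load("top0.npz")),(285,325,155,200))):
    h=cv2.cvtColor(p["image"],cv2.COLOR_BGR2HSV);b=(h[...,0]>95)&(h[...,0]<125)&(h[...,1]>110)&(h[...,2]>70)
    k=np.zeros_like(b);k[y0:y1,x0:x1]=b[y0:y1,x0:x1];ys,xs=np.nonzero(k);c=[xs.mean(),ys.mean()]
    for z in(.075,.084): w=world(p,c,z);print(n,len(xs),np.round(c,1),w.round(4),"tool mm",(a.T@(w-o["eef_pos"])*1000).round(1))
```

```text
top 55 [305.4 169.7] [ 0.604  -0.2014  0.075 ] tool mm [-301.9  143.    93.3]
top 55 [305.4 169.7] [ 0.6028 -0.2003  0.084 ] tool mm [-301.   141.6   84.3]
scene 45 [202.6 177.7] [ 0.6014 -0.2072  0.075 ] tool mm [-308.   141.3   93.3]
scene 45 [202.6 177.7] [ 0.611  -0.1939  0.084 ] tool mm [-293.4  148.8   84.3]
top0 54 [303.4 171.6] [ 0.5987 -0.1957  0.075 ] tool mm [-297.   136.9   93.3]
top0 54 [303.4 171.6] [ 0.5975 -0.1946  0.084 ] tool mm [-296.1  135.6   84.3]
```

```bash
python3 -m creep '[[[-38,18,0],[0,0,0]],[[-38,18,0],[0,0,0]],[[-38,18,0],[0,0,0]],[[-38,18,0],[0,0,0]],[[-38,18,0],[0,0,0]],[[-38,18,0],[0,0,0]],[[-38,18,0],[0,0,0]],[[-38,16,0],[0,0,0]],[[0,0,30],[0,0,0]],[[0,0,30],[0,0,0]],[[0,0,20],[0,0,0]],[[0,0,0],[0,0,0]]]' 0;  python3 -m creep '[[[0,0,2],[0,0,0]],[[0,0,2],[0,0,0]],[[0,0,2],[0,0,0]],[[0,0,1],[0,0,0]],[[0,0,0],[0,0,0]],[[0,0,0],[0,0,0]]]'
```

```text
clock: 17.7
eef_pos: [0.601, -0.2028, 0.0858]
tool_rot: [0.758, 0.652, -0.002, -0.003]
ft_force: [-0.5, 0.2, -0.3]
grip_width: 0.0003
grasp_force: 0.0
clock: 18.45
eef_pos: [0.6035, -0.2035, 0.0824]
tool_rot: [0.758, 0.652, 0.0, 0.0]
ft_force: [0.7, 0.7, 0.8]
grip_width: -0.0
grasp_force: 0.0
```

Run:
```python
from h import *
o=bot.get_obs();print(o["eef_pos"])
t,s=vision.camera("top"),vision.camera("scene")
a=cv2.resize(s["image"][140:250,170:350],(720,440),interpolation=cv2.INTER_CUBIC);cv2.imwrite("pics/c4.png",a)
```

```text
[ 0.60348068 -0.20345784  0.08244788]
```

```bash
python3 -m creep '[[[0,0,1],[0,0,0]],[[0,0,1],[0,0,0]],[[0,0,1],[0,0,0]],[[0,0,0],[0,0,0]],[[0,0,0],[0,0,0]]]';  python3 -m creep '[[[0,0,1],[0,0,0]],[[0,0,1],[0,0,0]],[[0,0,0],[0,0,0]],[[0,0,0],[0,0,0]]]'
```

```text
clock: 19.18
eef_pos: [0.6034, -0.2035, 0.0793]
tool_rot: [0.758, 0.652, -0.0, -0.0]
ft_force: [0.1, 0.0, -0.0]
grip_width: -0.0001
grasp_force: 0.0
clock: 19.68
eef_pos: [0.6034, -0.2035, 0.0773]
tool_rot: [0.758, 0.652, 0.0, -0.0]
ft_force: [-0.2, -0.4, 0.1]
grip_width: -0.0001
grasp_force: 0.0
```

View pics/c4.png

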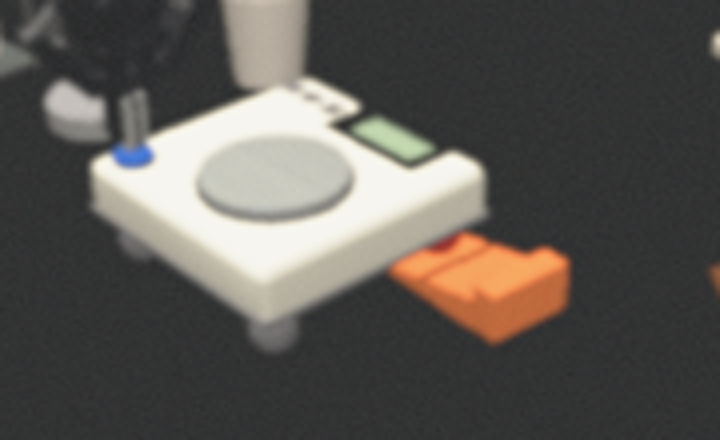

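The fingertips stand over the blue dot (133,155) and the wedge carries the red foot (443,243). At TCP z = 77.3 mm there is no contact, so the dot isn't raised. Continue down.

```bash
for i in 1; do python3 -m creep '[[[0,0,1],[0,0,0]],[[0,0,0],[0,0,0]],[[0,0,0],[0,0,0]]]'; python3 -m creep '[[[0,0,1],[0,0,0]],[[0,0,0],[0,0,0]],[[0,0,0],[0,0,0]]]'; done
```

```text
clock: 20.05
eef_pos: [0.6036, -0.2035, 0.0768]
tool_rot: [0.758, 0.652, 0.0, 0.0]
ft_force: [-0.6, 0.9, 4.5]
grip_width: 0.0
grasp_force: 2.0
clock: 20.42
eef_pos: [0.6037, -0.2036, 0.0767]
tool_rot: [0.758, 0.652, 0.0, 0.001]
ft_force: [-2.3, -0.1, 7.4]
grip_width: 0.0002
grasp_force: 4.1
```

Firm contact at 76.8 mm with 4.5 then 7.4 N and no give: level and not rocking. Lift off and verify.

```bash
python3 -m creep '[[[0,0,-3],[0,0,0]],[[0,0,-10],[0,0,0]],[[0,0,-40],[0,0,0]],[[0,0,-40],[0,0,0]],[[0,0,-40],[0,0,0]],[[0,0,0],[0,0,0]],[[0,0,0],[0,0,0]],[[0,0,0],[0,0,0]]]'
python3 - <<'E'
from h import *
o=bot.get_obs();s=vision.camera("scene");cv2.imwrite("pics/c5.png",cv2.resize(s["image"][140:250,170:350],(720,440),interpolation=cv2.INTER_CUBIC))
E
```

```text
clock: 21.42
eef_pos: [0.6025, -0.2032, 0.2065]
tool_rot: [0.758, 0.652, -0.001, -0.001]
ft_force: [-0.6, -0.2, -0.8]
grip_width: -0.0002
grasp_force: 0.0
```

View pics/c5.png

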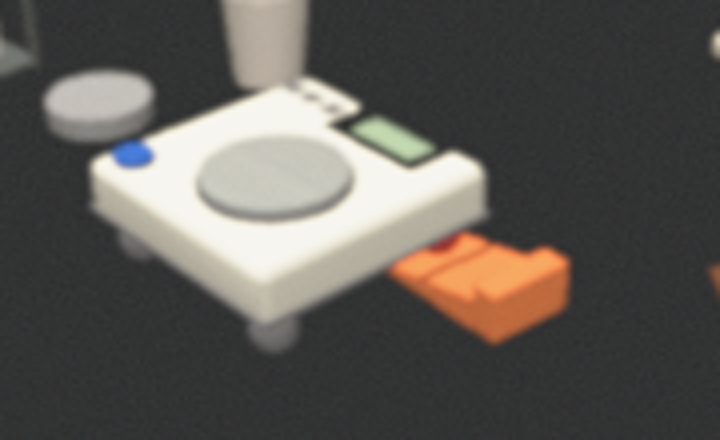

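The picture is unchanged from before the press: balance level, red foot (443,243) on the wedge, arm clear. Handing in.

```bash
python3 -c "
from workcell import workorder
print(workorder.job_done())"
```

```text
the job is handed in; nothing more can be done
None
```

The orange wedge is under the red foot. The balance showed no rocking when I pressed the blue dot with about 4.5 then 7.4 N, and it looked level after I lifted off; the job is handed in, but no verdict came back.

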